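# Close the sample chamber of the gas pycnometer

### The arm

A 6-joint arm with a two-finger parallel gripper is mounted at the origin on a cart in front of the work surface, level with it; the furniture and walls round the work are solid. World frame = base frame: x ahead of the robot, y to its left, z up, the work surface at z = 0. Lengths are in m, angles in degrees, forces in N, time in s.
With the tool pointing down it reaches from about 0.3 to 0.75 m from the base axis. Payload 8.5 kg.
Tool frame: the origin (TCP) lies at the very end of the fingers, on their centre line; the grasp point (between the pads) lies 19 mm behind it; z points along the fingers, x is the direction in which the jaws open and shut, and the axes are right-handed (so a half turn about z gives the same grasp; the last joint's range is limited). The gripper opens to 88 mm and grips with 3 to 60 N. Pads are 18 mm wide; open, the fingers measure 123 mm over their backs; the gripper's body (75 mm by 187 mm) begins 45 mm behind the grasp point.
Start: joints at [60.029, 21.807, 74.336, -0, 83.858, -12.336], TCP at [0.167, 0.524, 0.239] pointing down, gripper open.
Joint ranges: [-178.18, 178.18], [-50.72, 133.34], [12.68, 142.11], [-81.47, 261.47], [9.98, 163.14], [-165.26, 165.26]. Speed limits (degrees/s): [136.94, 136.94, 180, 180, 180, 180].

### API

Orientations are given as a 3x3 rotation matrix whose columns are the frame's x, y, z axes.
In Python, from bench import robot gives the robot as it stands.
- The arm moves only by the tool arm_command, never from a script. Its argument "steps" is a list of rows, each a list of 4 numbers: the shift along the tool's x, y, z in cm, then the turn about the tool's z in degrees. A call has 1 to 20 rows; each row is the pose to reach, as a shift and turn from the pose commanded when the call began, along the tool's axes at that moment; what a row does not reach only later rows make up. A row lasts 1/10 s, in which the tool goes at most 50 mm and 8.59 degrees, less where a joint would pass 70% of its speed; a pose out of reach is approached as far as the arm can. A call with a gripper value outside its range is refused whole. "fingers" is the closure, from 0 (fully open) to 1 (shut), set as the call begins (left out, the last holds). The fingers move at their own pace and stop on an object; "force" is the grip in N (left out, the last holds). Time passes only in rows, so rows that repeat a pose let the fingers close. It gives the time, the measured TCP pose, the force and the opening at its end, in the units of the state.
- robot.observe(): the state, without advancing time (a new reading comes with each control period).
- robot.snapshot(name): name is "scene" or "top" or "wrist"; returns (picture, depth): 400x640x3 uint8, red, green, blue; 400x640 float32, m along the optical axis (not along the pixel's ray), 0 where there is no reading.
- robot.camera_model(name): a dict with "vfov" (degrees; the focal length in pixels is half the picture's height over the tangent of half this angle, whatever the lens; pixels are square), "cx", "cy" (the principal point, pixels), "dist" ([k1, k2, p1, p2, k3] as OpenCV has them; the pictures are not rectified), "rvec" (rotation vector, rad) and "tvec" (3), from world to camera coordinates, as OpenCV has them. Camera axes: x right, y down, z forward; pixel columns grow to the right and rows downward; lengths in m; the calibration is good to about 2 mm. A picture is of the moment at which its call begins: read the wrist's pose just before it. camera_model takes no time and is no camera call; for the wrist camera it gives the pose at the moment of the call.
- robot.hand_in(): hands the job in, once; it reports no verdict.
Trained networks look in the newest picture that a camera, given by its name, has taken for a name from the list of things; names that differ only in an ending like _2 or _b are one class to them, and where a whole thing is asked for, a point or a joint stands for the part that bears it (a point fixed in the world has none). Each returns a list of dicts, best first, with "conf" (0 to 1); they miss things now and then, are a little off and sometimes report something else, mostly with a low value. They report only what shows in the picture. A call takes as long as a camera call. They do not tell look-alikes from the thing itself.
- robot.find_in(camera, query): "centre" ([x, y, z] in m, in world coordinates, good to about 4 mm: the middle of the surface that is visible of it).
- robot.cut_out(camera, query): "region" (400x640 bool, what is visible of it).
- robot.pinpoint(camera, query): "centre" ([x, y, z] in m, in world coordinates, good to about 4 mm: a listed point, or the origin of a listed thing).
The state is a dict: "time": time; "q": joint angles; "joint_vel": joint speeds; "joint_efforts": joint torques, N m; "position": TCP position; "eef_rot": TCP orientation; "force": force on the tool from outside, world axes, zero at the start; "moment": the same for the moment, N m; "gripper_width": opening from 0.0 (shut) to 1.0 (fully open).
Only numpy, scipy, OpenCV 4.12 (cv2) and the standard library are available. Lean on these libraries where they do the work, as an engineer would, in place of code of your own. Each camera call takes 0.05 s, during which the arm holds its last target. There are 200 camera calls.

### The job

Close the gas pycnometer's sample chamber: set its steel cap, which stands on the bench, into the chamber mouth at the bottom of the round well, feel for the two notches of the bayonet collar, then press the cap gently down against the sprung seat and turn it clockwise until it stops. Let it go so that it springs up into its catch and is locked; never force it, keep the fingers from pushing on the instrument, and leave the other things on the bench where they are.

Things in the scene. Friction and masses are not known exactly. Their poses are not given: they have to be found in the camera images.
- pycnometer: White bench instrument, fixed, 220 x 172 x 120 mm high, grey sloped key panel in front. Origin on the bench under the chamber's axis; x to its back, z up. In its top a round well, 96 mm across and 45 mm deep (floor 75 mm above the bench); at the well's floor the steel collar and chamber mouth. The well has room only for partly open fingers: up to 75 mm over their backs.
- chamber (a point): Centre of the chamber mouth, level with the top face of the steel collar (the well's floor); x to the instrument's back. The collar has a 54 mm bore and two opposite notches, 13 mm wide at the bore, through its inward lip. They lie front and back, along x, but the hand-screwed collar is turned away from that by up to 45 degrees either way, differing each time: unmeasured, to be felt (or seen).
- seat (a point): Centre of the flat black sprung seat under the lip, 10 mm below the collar's face, unpressed: yields at 5 N, then 0.8 N per mm, bottoms hard at 8.5 mm (12 N). The lugs dropped through the notches rest on it. Pressed 6 to 8.5 mm and kept so, the cap can turn under the lip, only clockwise seen from above, by 46 degrees (give or take 4) to a hard stop.
- catch (a point): Point on the chamber's axis 13 mm below the collar's face, 3 mm below the unpressed seat: where the centre of the cap's foot is when the cap is locked. Let go within the last 7 degrees before the stop, the cap springs up to here into a pocket under the lip and cannot turn back. Let go earlier, it stays jammed about 3 mm lower; in the notches it springs back 3 mm higher.
- cap_mid (a point): Centre of the cap's 54 mm height, on its axis; z up, x along the bar knob. The black bar knob on top is 46 mm long (x), 18 mm thick (y), 32 mm high: its flat sides run from 5 mm below this point to 27 mm above it. The gripped sides stand on the 45 to 49 mm wide plug. Either way round fits.
- cap: Steel chamber cap, about 0.18 kg, standing on the bench, knob up; origin at the centre of its foot. Plug 49 mm across, 22 mm high (2.5 mm play all round in the collar's bore). At the foot two opposite lugs, in line with the bar knob, 64 mm over both, 10 mm wide, 6 mm high: at the collar they stand on the lip until they meet the notches (1.5 mm play each side).
- boat_a: Square white plastic weighing dish, 76 x 76 x 15 mm, on the bench behind the cap. Bystander.
- boat_b: Square white plastic weighing dish, 76 x 76 x 15 mm, left of the instrument. Bystander.
- spoon: White plastic scoop, 128 mm long, lying near the bench's front edge. Bystander.
- sample_jar: White plastic jar with screw cap, 42 mm wide, 80 mm high, standing behind the cap. Bystander.
- tweezers: Steel tweezers, 127 mm long, lying left of the instrument. Bystander.
- kitchen_timer: Small white timer with three keys, 62 x 65 x 20 mm, lying left of the instrument. Bystander.
- spare_cup: Small steel sample cup, 33 mm wide, 36 mm high, at the right. Bystander.
Things that resemble listed ones, but are neither listed nor needed, are in the scene too. What is shaped like the cap but pink or red is not meant.

How it is judged (in metres and radians):
At the end, for the whole second after the job is handed in: The cap sits upright in the collar, turned to its stop and sprung up into the catch: its foot within 1.5 mm of the catch height and 5 mm of the chamber's axis (let go anywhere but in the catch, it comes to rest 3 mm higher or lower, or on the lip) (horizontal distance between cap and catch below 0.005 m and z of cap in the frame of catch between -0.0015 and 0.0015 m and angle between cap's own z axis and vertical below 0.06 rad); the robot touches nothing.
It fails at once if The cap is forced: the contact forces between it and the instrument add up to more than 50 N (contact force between cap and pycnometer above 50 N).
It fails at once if The fingers push on the instrument with more than 15 N (contact force between the fingers and pycnometer above 15 N).
It fails at once if One of the bystanders is moved by more than 30 mm (distance of any of boat_a, boat_b, spoon, sample_jar, tweezers, kitchen_timer, spare_cup from where it was at the start of the episode above 0.03 m).
It also fails if it takes over 70 s, if anything falls off the work surface, if the arm or the gripper's body presses on something with over 40 N, if the wrist force passes 120 N, or if a joint passes its speed limit or range.

## Working session

There is one attempt and no reset: what is moved stays moved. The work goes in short steps, Python scripts to look and compute and a tool call to move; the robot and the scene stay as the last step left them, time stands still between calls to the robot, and variables do not carry over. Pictures are saved under pics/ and viewed, on a budget of 10 in all, crops included, one or two more only if the job needs it, and the job is handed in when it is done.

Besides the shell and the picture viewer there is one more tool, called in YAML: its name, and indented under it one key for each argument. arm_command: Moves the arm, as the interface text tells. Its arguments: {"type":"object","properties":{"steps":{"type":"array","items":{"type":"array","items":{"type":"number"}}},"fingers":{"type":"number"},"force":{"type":"number"}},"required":["steps"]}

```bash
mkdir -p pics
cat > h.py <<'E'
import numpy as np, cv2
from bench import robot
def cam(n):
    m=robot.camera_model(n); f=200/np.tan(np.radians(m["vfov"]/2))
    K=np.array([[f,0,m["cx"]],[0,f,m["cy"]],[0,0,1]]); return K,np.array(m["dist"],float),cv2.Rodrigues(np.array(m["rvec"],float))[0],np.array(m["tvec"],float).ravel()
def ray(c,uv):
    K,d,R,t=c; p=cv2.undistortPoints(np.array(uv,float).reshape(-1,1,2),K,d)[:,0]
    return -R.T@t,np.c_[p,np.ones(len(p))]@R
def at_z(c,uv,z):
    o,r=ray(c,uv); return o+r*((z-o[2])/r[:,2])[:,None]
def at_d(c,uv,dep):
    o,r=ray(c,uv); return o+r*np.asarray(dep)[:,None]
def save(n,p): cv2.imwrite(f"pics/{n}.png",p[...,::-1])
E
python3 - <<'E'
from h import *
for n in("top","scene"):
    p,d=robot.snapshot(n); save(n,p)
    for q in("cap","cap_mid","chamber","pycnometer"):
        for r in robot.pinpoint(n,q)[:4]: print(n,q,np.round(r["centre"],3),round(r["conf"],2))
s=robot.observe(); print(s["time"],s["position"],np.round(s["eef_rot"],2),s["force"])
E
```

```text
top cap [ 0.558 -0.241  0.001] 0.72
top cap [ 0.464 -0.189  0.002] 0.7
top cap [ 0.565 -0.118 -0.001] 0.66
top cap [ 0.469 -0.284 -0.003] 0.62
top cap_mid [ 0.562 -0.122  0.023] 0.82
top cap_mid [ 0.466 -0.188  0.023] 0.67
top cap_mid [ 0.464 -0.289  0.03 ] 0.64
top cap_mid [ 0.557 -0.239  0.03 ] 0.56
top chamber [0.539 0.068 0.076] 0.88
top pycnometer [ 0.541  0.062 -0.005] 0.81
scene cap [ 0.466 -0.187  0.001] 0.93
scene cap [ 0.562 -0.119  0.   ] 0.91
scene cap [ 0.466 -0.282  0.003] 0.82
scene cap [ 0.561 -0.241  0.001] 0.73
scene cap_mid [ 0.565 -0.238  0.026] 0.91
scene cap_mid [ 0.463 -0.187  0.025] 0.8
scene cap_mid [ 0.561 -0.12   0.028] 0.7
scene cap_mid [ 0.469 -0.284  0.026] 0.63
scene pycnometer [ 0.537  0.064 -0.003] 0.61
0.5 [0.16660495 0.5241251  0.23872332] [[ 0.3   0.95 -0.  ]
 [ 0.95 -0.3  -0.  ]
 [-0.    0.   -1.  ]] [ 0.1986264  -0.03086909 -0.18736808]
```

View pics/top.png

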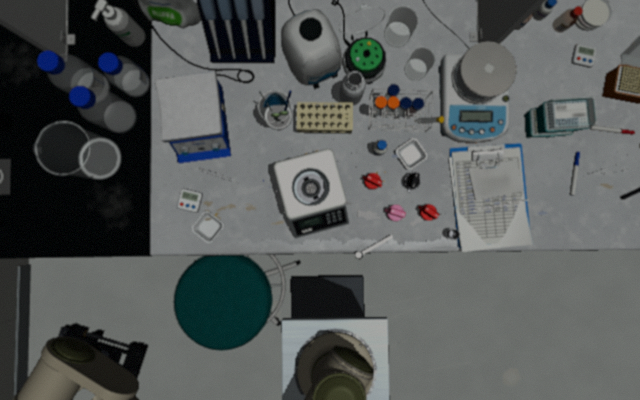

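View pics/scene.png

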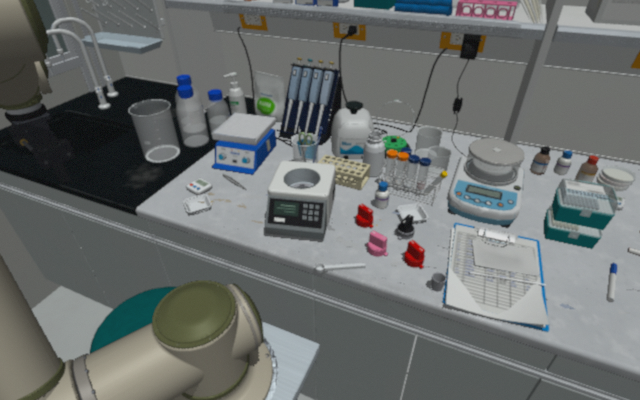

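Look-alikes of the cap in the top picture are red (372,180), pink (397,212), red (428,212) and black/steel (411,180). The black/steel one at about (0.56,-0.24) fits the description. I'll pass over the well on the way for a close look.

arm_command:
  steps:
    - [-32, 49, -8, 0]
    - [-32, 49, -8, 0]
    - [-32, 49, -8, 0]
    - [-32, 49, -8, 0]
    - [-32, 49, -8, 0]
    - [-32, 49, -8, 0]
    - [-32, 49, -8, 0]
    - [-32, 49, -8, 0]
    - [-32, 49, -8, 0]
    - [-32, 49, -8, 0]
    - [-32, 49, -8, 0]
    - [-32, 49, -8, 0]
    - [-32, 49, -8, 0]
    - [-32, 49, -8, 0]
    - [-32, 49, -8, 0]
    - [-32, 49, -8, 0]

```text
time: 2.1
position: [0.536, 0.0718, 0.319]
eef_rot: [[0.301, 0.953, 0.0], [0.953, -0.301, 0.0], [0.0, 0.0, -1.0]]
force: [0.4, -0.6, -1.1]
gripper_width: 0.998
```

Run:
```python
from h import *
s=robot.observe(); print(s["time"],s["position"],np.round(s["eef_rot"],3).tolist(),np.round(s["q"],1))
c=cam("wrist"); p,d=robot.snapshot("wrist"); save("w1",p); np.savez("w1.npz",p=p,d=d,K=c[0],D=c[1],R=c[2],t=c[3])
print(-c[2].T@c[3],c[2])
for q in("chamber","cap_mid","pycnometer"):
    for r in robot.pinpoint("wrist",q)[:4]: print(q,np.round(r["centre"],4),round(r["conf"],2))
```

```text
2.1 [0.53595141 0.07179342 0.31898563] [[0.301, 0.953, 0.0], [0.953, -0.301, 0.0], [0.0, 0.0, -1.0]] [ -4.9  18.4  66.5   0.   95.2 -77.4]
[0.46096436 0.09484728 0.46532915] [[ 3.01573333e-01  9.53442570e-01  8.88826611e-04]
 [ 9.08720630e-01 -2.87709721e-01  3.02406900e-01]
 [ 2.88583336e-01 -9.03901617e-02 -9.53178513e-01]]
chamber [0.5392 0.0703 0.0741] 0.6
cap_mid [ 0.4707 -0.2848  0.0254] 0.78
cap_mid [ 0.5629 -0.1184  0.0263] 0.74
cap_mid [ 0.5608 -0.2434  0.0286] 0.58
cap_mid [ 0.4659 -0.1876  0.0254] 0.56
pycnometer [0.5381 0.0671 0.0019] 0.72
```

View pics/w1.png

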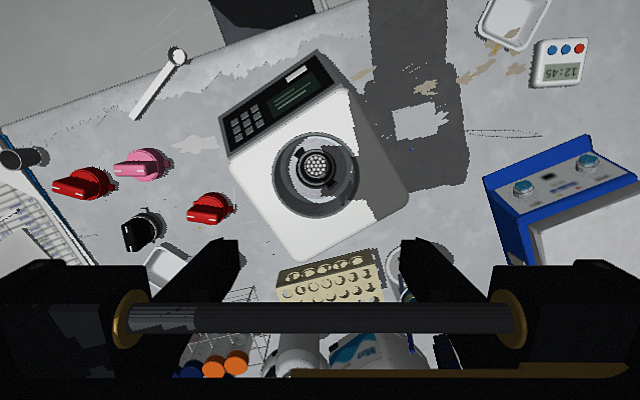

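The view shows the well with the collar at about (318,167), the black cap at about (140,232), and the red and pink look-alikes. I'll rectify both close crops into world axes.

```bash
cat >> h.py <<'E'
def rect(c,p,cx,cy,z,half,n=400):
    # up = +x world, left = +y world
    g=np.linspace(half,-half,n); X,Y=np.meshgrid(cx+g,cy+g,indexing="ij")
    P=np.c_[X.ravel(),Y.ravel(),np.full(X.size,z)]
    uv=cv2.projectPoints(P,cv2.Rodrigues(c[2])[0],c[3],c[0],c[1])[0].reshape(n,n,2).astype(np.float32)
    return cv2.remap(p,uv[...,0],uv[...,1],cv2.INTER_CUBIC)
E
python3 - <<'E'
from h import *
w=np.load("w1.npz"); c=(w["K"],w["D"],w["R"],w["t"])
a=rect(c,w["p"],.539,.069,.075,.05); b=rect(c,w["p"],.561,-.242,.054,.05)
a=np.clip(a.astype(float)*1.5,0,255).astype(np.uint8); b=np.clip(b.astype(float)*2.5,0,255).astype(np.uint8)
save("r1",np.hstack([a,b]))
E
```

```text
(no output)
```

View pics/r1.png

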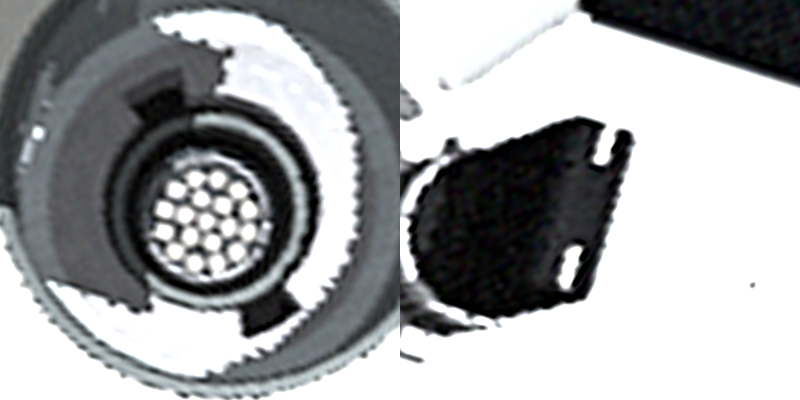

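Notch axis is at about +26° world yaw (notches at crop px (162,95) and (268,310)), and the chamber centre is about (0.538,0.066). The chosen cap is black-knobbed, yaw roughly -14°. Next I move over it.

arm_command:
  steps:
    - [-29.2, 11.8, 10, 0]
    - [-29.2, 11.8, 10, 0]
    - [-29.2, 11.8, 10, 0]
    - [-29.2, 11.8, 10, 0]
    - [-29.2, 11.8, 10, 0]
    - [-29.2, 11.8, 10, 0]
    - [-29.2, 11.8, 10, 0]
    - [-29.2, 11.8, 10, 0]
    - [-29.2, 11.8, 10, 0]
    - [-29.2, 11.8, 10, 0]

```text
time: 3.3
position: [0.5609, -0.2421, 0.2194]
eef_rot: [[0.302, 0.953, 0.001], [0.953, -0.302, -0.0], [-0.0, 0.001, -1.0]]
force: [-0.4, -0.2, 0.6]
gripper_width: 1.001
```

Run:
```python
from h import *
s=robot.observe(); print(s["time"],s["position"],np.round(s["eef_rot"],3).tolist(),np.round(s["q"],1))
c=cam("wrist"); p,d=robot.snapshot("wrist"); np.savez("w2.npz",p=p,d=d,K=c[0],D=c[1],R=c[2],t=c[3])
for q in("cap_mid","cap"):
    for r in robot.pinpoint("wrist",q)[:4]: print(q,np.round(r["centre"],4),round(r["conf"],2))
v,u=np.mgrid[0:400,0:640]; X=at_d(c,np.c_[u.ravel(),v.ravel()],d.ravel())
m=(d.ravel()>0)&(np.hypot(X[:,0]-.561,X[:,1]+.242)<.04)&(X[:,2]>.048)&(X[:,2]<.06)
Q=X[m]; print(len(Q),np.median(Q[:,2])); (cc,sz,an)=cv2.minAreaRect(Q[:,:2].astype(np.float32)); print(cc,sz,an)
e=np.linalg.eigh(np.cov(Q[:,:2].T))[1][:,1]; print("yaw",np.degrees(np.arctan2(e[1],e[0])),Q.mean(0))
b=rect(c,p,.561,-.242,.054,.05); save("r2",np.clip(b.astype(float)*2.,0,255).astype(np.uint8))
```

```text
3.3 [ 0.56086166 -0.24211357  0.21943615] [[0.302, 0.953, 0.001], [0.953, -0.302, -0.0], [-0.0, 0.001, -1.0]] [ -34.4   28.7   66.     0.    85.2 -106.9]
cap_mid [ 0.4659 -0.1853  0.0263] 0.96
cap_mid [ 0.56   -0.2409  0.0261] 0.87
cap_mid [ 0.4662 -0.2857  0.0257] 0.69
cap_mid [ 0.5637 -0.1173  0.0249] 0.67
cap [ 0.4665 -0.1875 -0.0047] 0.81
cap [ 0.4626 -0.2847  0.0008] 0.73
cap [ 0.5574 -0.1241  0.002 ] 0.69
cap [0.5361 0.0652 0.0022] 0.38
663 0.05413795096995755
(0.5591108798980713, -0.23859713971614838) (0.017295092344284058, 0.045248616486787796) 72.80696868896484
yaw 163.4218288247272 [ 0.55809975 -0.23795717  0.05398318]
```

View pics/r2.png

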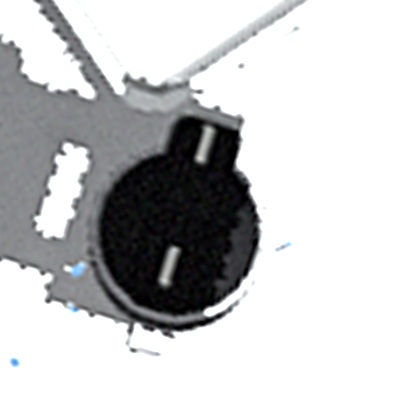

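The close crop confirms the black bar knob: centre (0.559,-0.2386), yaw -17°. Descending with the fingers partly closed, then gripping.

arm_command:
  steps:
    - [0.3, -0.3, 5, -0.6]
    - [0.3, -0.3, 10, -0.6]
    - [0.3, -0.3, 14, -0.6]
    - [0.3, -0.3, 17, -0.6]
    - [0.3, -0.3, 18.5, -0.6]
    - [0.3, -0.3, 19.2, -0.6]
    - [0.3, -0.3, 19.2, -0.6]
  fingers: 0.43
  force: 40

```text
time: 4.15
position: [0.5588, -0.2391, 0.0266]
eef_rot: [[0.292, 0.956, -0.0], [0.956, -0.292, 0.0], [0.0, -0.001, -1.0]]
force: [-0.5, -0.0, -0.3]
gripper_width: 0.569
```

arm_command:
  steps:
    - [0, 0, 0, 0]
    - [0, 0, 0, 0]
    - [0, 0, 0, 0]
    - [0, 0, 0, 0]
    - [0, 0, 0, 0]
    - [0, 0, 0, 0]
  fingers: 1
  force: 40

```text
time: 4.75
position: [0.5589, -0.2395, 0.0272]
eef_rot: [[0.293, 0.956, 0.001], [0.956, -0.293, -0.0], [-0.0, 0.001, -1.0]]
force: [-0.4, 1.4, 4.0]
gripper_width: 0.199
```

arm_command:
  steps:
    - [0, 0, -4, 0]
    - [0, 0, -9, 0]
    - [0, 0, -14, 0]
    - [0, 0, -19.3, 0]
    - [5, -1, -19.3, -8]
    - [10, -2, -19.3, -16]
    - [15, -3, -19.3, -24]
    - [20, -4, -19.3, -32]
    - [25, -5, -19.3, -40]
    - [29, -6, -19.3, -43]
    - [32.7, -6.6, -19.3, -43]
    - [32.7, -6.6, -19.3, -43]
    - [32.7, -6.6, -19.3, -43]
    - [32.7, -6.6, -19.3, -43]

```text
time: 6.15
position: [0.5913, 0.0914, 0.2194]
eef_rot: [[-0.437, 0.9, -0.001], [0.9, 0.437, -0.0], [0.0, -0.001, -1.0]]
force: [0.3, -0.5, -0.7]
gripper_width: 0.198
```

Run:
```python
from h import *
s=robot.observe(); print(s["time"],s["position"],np.round(s["eef_rot"],3).tolist(),np.round(s["q"],1))
c=cam("wrist"); p,d=robot.snapshot("wrist"); np.savez("w3.npz",p=p,d=d,K=c[0],D=c[1],R=c[2],t=c[3])
for q in("chamber","cap_mid","cap"):
    for r in robot.pinpoint("wrist",q)[:3]: print(q,np.round(r["centre"],4),round(r["conf"],2))
a=rect(c,p,.538,.066,.075,.05)
g=cv2.resize(p,(640,400))
save("r3",np.hstack([a,g])[:, :800] if 0 else cv2.resize(np.hstack([np.clip(a*1.3,0,255).astype(np.uint8),p]),(800,308)))
v,u=np.mgrid[0:400,0:640]; X=at_d(c,np.c_[u.ravel(),v.ravel()],d.ravel()); 
r=np.hypot(X[:,0]-.538,X[:,1]-.066); 
m=(d.ravel()>0)&(r<.058)&(r>.04)&(X[:,2]>.085)&(X[:,2]<.115); Q=X[m]
from scipy.optimize import least_squares
f=least_squares(lambda k:np.hypot(Q[:,0]-k[0],Q[:,1]-k[1])-k[2],[.538,.066,.048],loss="soft_l1",f_scale=.001); print("well wall",len(Q),f.x)
m=(d.ravel()>0)&(r<.046)&(r>.03)&(X[:,2]<.085)&(X[:,2]>.06); print("floor",np.median(X[m,2]))
# held cap foot
```

```text
6.15 [0.59128514 0.09140518 0.21937898] [[-0.437, 0.9, -0.001], [0.9, 0.437, -0.0], [0.0, -0.001, -1.0]] [  -2.5   27.5   68.2   -0.    84.4 -118.4]
chamber [0.5384 0.0722 0.0769] 0.65
chamber [ 0.6427 -0.2391  0.0008] 0.37
cap_mid [ 0.5635 -0.1182  0.0296] 0.95
cap_mid [0.5943 0.0864 0.2183] 0.9
cap [0.5932 0.0913 0.1956] 0.74
cap [0.5407 0.0675 0.0657] 0.64
cap [0.5131 0.4306 0.0018] 0.64
well wall 2136 [0.53812622 0.0661124  0.04793966]
floor 0.07567092746992496
```

View pics/r3.png

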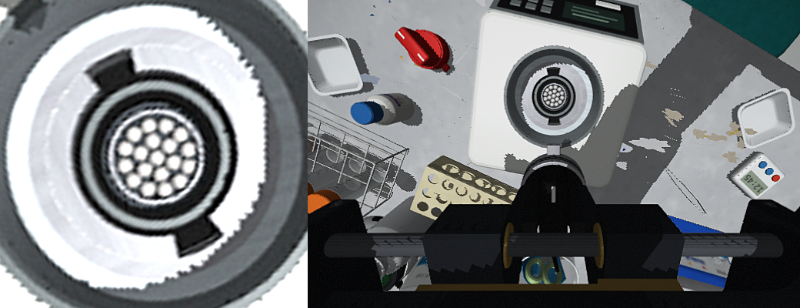

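Well-wall fit gives the axis at (0.5381,0.0661), and the notches are at about 27°. Moving over it and down to just above the collar.

arm_command:
  steps:
    - [0, -4, 0, -1]
    - [0.05, -5.9, 0, -1]
    - [0.05, -5.9, 0, -1]
    - [0.05, -5.9, 0, -1]
    - [0.05, -5.9, 4, -1]
    - [0.05, -5.9, 8, -1]
    - [0.05, -5.9, 10.3, -1]
    - [0.05, -5.9, 11.1, -1]
    - [0.05, -5.9, 11.1, -1]

```text
time: 7.25
position: [0.5387, 0.0672, 0.1082]
eef_rot: [[-0.453, 0.891, -0.001], [0.891, 0.453, 0.0], [0.001, -0.001, -1.0]]
force: [1.1, 0.4, -1.6]
gripper_width: 0.201
```

arm_command:
  steps:
    - [-0.07, -0.1, 0.2, 0]
    - [-0.07, -0.1, 0.4, 0]
    - [-0.07, -0.1, 0.6, 0]
    - [-0.07, -0.1, 0.7, 0]
    - [-0.07, -0.1, 0.8, 0]
    - [-0.07, -0.1, 0.9, 0]
    - [-0.07, -0.1, 0.9, 0]

```text
time: 7.95
position: [0.5375, 0.066, 0.0997]
eef_rot: [[-0.453, 0.891, -0.0], [0.891, 0.453, 0.0], [0.0, -0.0, -1.0]]
force: [0.5, -0.1, -2.1]
gripper_width: 0.201
```

arm_command:
  steps:
    - [0, 0, 0.1, 0]
    - [0, 0, 0.2, 0]
    - [0, 0, 0.3, 0]
    - [0, 0, 0.4, 0]
    - [0, 0, 0.5, 0]
    - [0, 0, 0.6, 0]
    - [0, 0, 0.6, 0]

```text
time: 8.65
position: [0.5375, 0.066, 0.0936]
eef_rot: [[-0.453, 0.891, -0.0], [0.891, 0.453, 0.0], [0.0, -0.0, -1.0]]
force: [-0.6, -0.1, -2.8]
gripper_width: 0.204
```

The lugs dropped through the notches (8.5 mm below the lip level, no resistance). Next: press on the sprung seat.

arm_command:
  steps:
    - [0, 0, 0.1, 0]
    - [0, 0, 0.2, 0]
    - [0, 0, 0.3, 0]
    - [0, 0, 0.4, 0]
    - [0, 0, 0.5, 0]
    - [0, 0, 0.5, 0]

```text
time: 9.25
position: [0.5376, 0.066, 0.0889]
eef_rot: [[-0.453, 0.891, 0.0], [0.891, 0.453, -0.0], [-0.0, 0.0, -1.0]]
force: [-1.3, -0.8, 5.2]
gripper_width: 0.204
```

arm_command:
  steps:
    - [0, 0, 0.1, 0]
    - [0, 0, 0.2, 0]
    - [0, 0, 0.3, 0]
    - [0, 0, 0.4, 0]
    - [0, 0, 0.45, 0]
    - [0, 0, 0.45, 0]
    - [0, 0, 0.45, 0]

```text
time: 9.95
position: [0.5377, 0.066, 0.0848]
eef_rot: [[-0.453, 0.891, 0.001], [0.891, 0.453, -0.0], [-0.0, 0.001, -1.0]]
force: [-3.5, -0.7, 8.1]
gripper_width: 0.198
```

arm_command:
  steps:
    - [0, 0, 0.05, 0]
    - [0, 0, 0.05, 3]
    - [0, 0, 0.05, 6]
    - [0, 0, 0.05, 9]
    - [0, 0, 0.05, 12]
    - [0, 0, 0.05, 15]
    - [0, 0, 0.05, 18]
    - [0, 0, 0.05, 20]

```text
time: 10.75
position: [0.5385, 0.0659, 0.0846]
eef_rot: [[-0.119, 0.993, 0.003], [0.993, 0.12, -0.0], [-0.001, 0.003, -1.0]]
force: [-0.7, 0.4, 6.9]
gripper_width: 0.202
```

```bash
python3 -c "
from h import *
s=robot.observe(); print(s['position'],s['force'],s['moment'],np.degrees(np.arctan2(s['eef_rot'][1][0],s['eef_rot'][0][0])),s['q'][5])"
```

```text
[0.53851495 0.06589284 0.08463171] [-0.71262694  0.43333767  6.86750913] [ 0.01753811 -0.01019074  0.0149556 ] 96.86318701706108 -102.39352018236154
```

arm_command:
  steps:
    - [0, 0, 0, 3]
    - [0, 0, 0, 6]
    - [0, 0, 0, 9]
    - [0, 0, 0, 12]
    - [0, 0, 0, 15]
    - [0, 0, 0, 18]
    - [0, 0, 0, 20]
    - [0, 0, 0, 20]

```text
time: 11.55
position: [0.5386, 0.0659, 0.0846]
eef_rot: [[0.226, 0.974, 0.003], [0.974, -0.226, -0.0], [0.0, 0.003, -1.0]]
force: [0.7, -0.5, 8.8]
gripper_width: 0.199
```

```bash
cat > o.py <<'E'
from h import *
s=robot.observe(); print(s['position'],s['force'],s['moment'],np.degrees(np.arctan2(s['eef_rot'][1][0],s['eef_rot'][0][0])),s['q'][5])
E
python3 o.py
```

```text
[0.53856538 0.0658859  0.08463471] [ 0.73325767 -0.48930405  8.75556231] [0.04419059 0.09468448 0.07291468] 76.91091088482527 -82.44222901054196
```

arm_command:
  steps:
    - [0, 0, 0, 1]
    - [0, 0, 0, 2]
    - [0, 0, 0, 3]
    - [0, 0, 0, 3]

```text
time: 11.95
position: [0.5385, 0.0659, 0.0846]
eef_rot: [[0.277, 0.961, 0.003], [0.961, -0.277, -0.0], [0.001, 0.003, -1.0]]
force: [-0.6, -0.1, 8.1]
gripper_width: 0.2
```

```bash
python3 o.py
```

```text
[0.53854956 0.06589348 0.08463272] [-0.5603993  -0.12925831  8.06184139] [-0.01862905  0.01703811  0.08176574] 73.94424679360777 -79.47314944102908
```

arm_command:
  steps:
    - [0, 0, 0, 1]
    - [0, 0, 0, 2]
    - [0, 0, 0, 2]

```text
time: 12.25
position: [0.5386, 0.0659, 0.0847]
eef_rot: [[0.31, 0.951, 0.003], [0.951, -0.31, -0.0], [0.001, 0.003, -1.0]]
force: [0.4, 0.1, 8.0]
gripper_width: 0.2
```

```bash
python3 o.py
```

```text
[0.53856084 0.06587337 0.08466795] [0.4265183  0.09759393 7.95777762] [0.01456736 0.01191672 0.06930616] 71.94352339505826 -77.47436569574465
```

arm_command:
  steps:
    - [0, 0, 0, 1]
    - [0, 0, 0, 2]
    - [0, 0, 0, 2]

```text
time: 12.55
position: [0.5386, 0.0659, 0.0847]
eef_rot: [[0.343, 0.939, 0.003], [0.939, -0.343, -0.0], [0.001, 0.003, -1.0]]
force: [0.5, 1.7, 8.0]
gripper_width: 0.198
```

```bash
python3 o.py
```

```text
[0.53861165 0.06593443 0.08465796] [0.48185316 1.74753357 8.01691868] [ 0.04526459 -0.02349634  0.18550044] 69.95466466124662 -75.48221121728348
```

arm_command:
  steps:
    - [0, 0, 0, 1]
    - [0, 0, 0, 2]
    - [0, 0, 0, 2]

```text
time: 12.85
position: [0.5386, 0.066, 0.0847]
eef_rot: [[0.374, 0.927, 0.003], [0.927, -0.374, -0.001], [0.001, 0.003, -1.0]]
force: [0.0, 1.1, 7.2]
gripper_width: 0.202
```

```bash
python3 o.py
```

```text
[0.53862985 0.06600849 0.08465228] [0.02570564 1.10463801 7.24420905] [ 0.13126395 -0.04045409  0.66671979] 68.03137068301004 -73.53566604817995
```

The moment rose to 0.67 N m at about 48°, so the stop is reached. I'll back off 1° to relax, ease up 3.5 mm, then open.

arm_command:
  steps:
    - [0, 0, 0, -1]
    - [0, 0, -0.1, -1]
    - [0, 0, -0.2, -1]
    - [0, 0, -0.3, -1]
    - [0, 0, -0.35, -1]
    - [0, 0, -0.35, -1]

```text
time: 13.45
position: [0.5385, 0.066, 0.0874]
eef_rot: [[0.359, 0.933, 0.002], [0.933, -0.359, 0.0], [0.001, 0.002, -1.0]]
force: [5.2, 1.1, 0.5]
gripper_width: 0.2
```

```bash
python3 o.py
```

```text
[0.53845874 0.06602474 0.08740977] [5.20990122 1.08359002 0.52551164] [ 0.24857702 -0.79255074  0.34935093] 68.966353904636 -74.49893062768935
```

arm_command:
  steps:
    - [0, 0, 0, 0]
    - [0, 0, 0, 0]
    - [0, 0, 0, 0]
    - [0, 0, 0, 0]
  fingers: 0.66

```text
time: 13.85
position: [0.5373, 0.066, 0.0871]
eef_rot: [[0.359, 0.933, -0.001], [0.933, -0.359, 0.0], [-0.0, -0.001, -1.0]]
force: [-0.1, 0.4, -0.5]
gripper_width: 0.341
```

```bash
python3 o.py
```

```text
[0.53725912 0.065972   0.08706617] [-0.07578295  0.3532831  -0.45763608] [ 0.00622929  0.00548016 -0.00520408] 68.95232280153265 -74.4861562082525
```

arm_command:
  steps:
    - [0, 0, -1, 0]
    - [0, 0, -3, 0]
    - [0, 0, -6, 0]
    - [0, 0, -10, 0]
    - [0, 0, -14, 0]
    - [0, 3, -14, 0]
    - [0, 6, -14, 0]
    - [0, 6, -14, 0]
    - [0, 6, -14, 0]

```text
time: 14.75
position: [0.5932, 0.0445, 0.2272]
eef_rot: [[0.359, 0.933, -0.001], [0.933, -0.359, 0.0], [-0.0, -0.001, -1.0]]
force: [0.1, 0.8, -0.6]
gripper_width: 0.343
```

```bash
python3 o.py
python3 - <<'E'
from h import *
c=cam("wrist"); p,d=robot.snapshot("wrist")
v,u=np.mgrid[0:400,0:640]; X=at_d(c,np.c_[u.ravel(),v.ravel()],d.ravel()); r=np.hypot(X[:,0]-.5381,X[:,1]-.0661)
ok=d.ravel()>0
m=ok&(r<.026)&(X[:,2]>.10)&(X[:,2]<.13); Q=X[m]; print("knob top z",len(Q),np.percentile(Q[:,2],[5,50,95]),Q.mean(0),"expected .116 (locked) .113 jammed .119 notches")
print(cv2.minAreaRect(Q[:,:2].astype(np.float32)))
A=np.c_[Q[:,:2]-Q[:,:2].mean(0),np.ones(len(Q))]; print("tilt",np.linalg.lstsq(A,Q[:,2],rcond=None)[0][:2])
print("floor",np.median(X[ok&(r<.046)&(r>.035)&(X[:,2]<.085)&(X[:,2]>.06),2]),"rim",np.median(X[ok&(r<.065)&(r>.052)&(X[:,2]>.1),2]))
for q in("cap","cap_mid","chamber"):
    for k in robot.pinpoint("wrist",q)[:3]: print(q,np.round(k["centre"],4),round(k["conf"],2))
save("r5",np.clip(rect(c,p,.538,.066,.116,.06)*1.8,0,255).astype(np.uint8))
E
```

```text
[0.5931543  0.0444715  0.22723151] [ 0.14521225  0.83673622 -0.64082   ] [-0.01731534 -0.01734145  0.03598657] 68.94492547789294 -76.05347839992822
knob top z 1126 [0.11404466 0.11620619 0.11750739] [0.53801544 0.06613128 0.11604918] expected .116 (locked) .113 jammed .119 notches
((0.5386045575141907, 0.06557236611843109), (0.01761483959853649, 0.0451393723487854), 69.59312438964844)
tilt [ 0.00250349 -0.00060464]
floor 0.07558577678849832 rim 0.2726415027361303
cap [0.5374 0.0679 0.0641] 0.69
cap [ 0.5642 -0.1181  0.0009] 0.62
cap [ 0.4658 -0.2879  0.0019] 0.57
cap_mid [0.5435 0.0642 0.0893] 0.94
cap_mid [ 0.4623 -0.1855  0.028 ] 0.8
cap_mid [ 0.5636 -0.1147  0.0267] 0.72
```

View pics/r5.png

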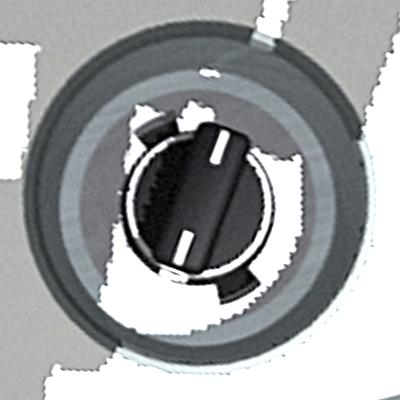

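The knob top is at z = 0.116 m, which is the locked height, and the cap is centred, untilted and turned about 47°. In the crop the knob marks at (220,148) and (184,247) are clear of the notches at (155,130) and (240,290). Handing in.

```bash
python3 -c "
from bench import robot
print(robot.hand_in())"
```

```text
the job is handed in; nothing more can be done
None
```

The cap is in the chamber and, by my last checks, locked in its catch. I handed the job in at about 15 s of robot time; the hand-in reports no verdict.

**What I did:** I gripped the black-knobbed cap rather than the red and pink look-alikes. I found the collar notches in the wrist images at about +27° and lowered the cap through them without resistance. I then pressed it about 7 mm with roughly 10 N and turned it clockwise. The turning moment rose to 0.67 N m at about 48°, which I took as the stop, so I backed off 1°, eased up and released.

**Last checks:**
- **Height:** the knob top was at 116.1 mm, where locked should read 116, jammed 113 and in the notches 119.
- **Position:** the cap was within 1 mm of the well's axis, with a tilt of about 0.003 rad.
- **Turn:** the knob had turned about 47° from the notches.
- **Contact:** the arm was clear of everything.

**Off or not checked:**
- The network's estimate of the cap's mid-point was about 6 mm off the depth measurement; I trusted the depth.
- As I eased up before release there was a brief side force of about 5 N, which was gone once the fingers opened.
- I did not measure the bystanders again at the end, but no move passed close to them.

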